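# Change over the dry-storage tubes at the ultramicrotome

### The arm

A 6-joint arm with a two-finger parallel gripper is mounted at the origin on the work surface. World frame = base frame: x ahead of the robot, y to its left, z up, the work surface at z = 0. Lengths are in m, angles in degrees, forces in N, time in s.
With the tool pointing down it reaches from about 0.3 to 0.75 m from the base axis. Payload 8.5 kg.
Tool frame: the origin (TCP) lies at the very end of the fingers, on their centre line; the grasp point (between the pads) lies 19 mm behind it (env.grasp_offset is the distance from the TCP to the grasp point, in m); y points along the fingers, z is the direction in which the jaws open and shut, and the axes are right-handed (so a half turn about y gives the same grasp; the last joint's range is limited). The gripper opens to 85 mm and grips with 20 to 120 N. Pads are 22 mm wide; open, the fingers measure 114 mm over their backs; the gripper's body (76 mm by 85 mm) begins 54 mm behind the grasp point. The pads swing forward as they close: fully open they stand 13 mm farther back than shut.
Start: joints at [-87.049, 21.807, 74.336, -0, 83.858, -12.336], TCP at [0.145, -0.531, 0.231] pointing down, gripper open.
Joint ranges: [-178.18, 178.18], [-50.72, 133.34], [12.68, 142.11], [-81.47, 261.47], [9.98, 163.14], [-165.26, 165.26]. Speed limits (degrees/s): [136.94, 136.94, 180, 180, 180, 180].

### API

Orientations are given as a 3x3 rotation matrix whose columns are the frame's x, y, z axes.
In Python, from rig import env gives the robot as it stands. The module is installed in compiled form; this text tells all that it offers.
- The arm moves only by the shell command python3 -m pendant 'ROWS' [FORCE]. ROWS is JSON, a list of rows, each a list of 3 entries, a list of its own where there are three numbers: the shift along the world's x, y, z as a fraction of full scale, then the turn about the world's z as a fraction of full scale, then the opening, from 0 (shut) to 1 (fully open). A call has 1 to 12 rows; each row shifts and turns the commanded pose from where the row before left it; what a row does not reach is not made up. Full scale, the value 1, is 30 mm for a shift and 5 degrees for a turn. A row lasts 1/12 s, in which the tool goes at most 41.7 mm and 7.16 degrees, less where a joint would pass 70% of its speed; a pose out of reach is approached as far as the arm can. A call with a number of a shift or a turn outside -1 to 1 is refused whole. A call with a gripper value outside its range is refused whole. The fingers move at their own pace and stop on an object; FORCE is the grip in N (left out, the last holds). Time passes only in rows, so rows that do not move let the fingers close. It gives the time, the measured TCP pose, the force and the opening at its end, in the units of the state.
- env.observe(): the state, without advancing time (a new reading comes with each control period).
- env.get_image(name): name is "side" or "top"; returns (picture, depth): 420x560x3 uint8, red, green, blue; 420x560 float32, m along the optical axis (not along the pixel's ray), 0 where there is no reading.
- env.camera_model(name): a dict with "camera_matrix" (3x3 intrinsics, pixels), "dist_coeffs" ([k1, k2, p1, p2, k3] as OpenCV has them; the pictures are not rectified), "R" (3x3) and "t" (3): a world point X has camera coordinates R X + t. Camera axes: x right, y down, z forward; pixel columns grow to the right and rows downward; lengths in m; the calibration is good to about 2 mm. A picture is of the moment at which its call begins. camera_model takes no time and is no camera call.
- env.close_job(): hands the job in, once; it reports no verdict.
The state is a dict: "time_s": time; "q": joint angles; "qvel": joint speeds; "joint_efforts": joint torques, N m; "position": TCP position; "tool_rot": TCP orientation; "ft_force": force on the tool from outside, world axes, zero at the start; "wrist_torque": the same for the moment, N m; "grip_width": finger opening in m.
Only numpy, scipy, OpenCV 4.12 (cv2) and the standard library are available. Lean on these libraries where they do the work, as an engineer would, in place of code of your own. Each camera call takes 0.05 s, during which the arm holds its last target.

### The job

Change over the leaning specimen storage tubes. First shut the orange-capped one: press its cap along the leaning tube until it clicks fully home, firmly but gently enough that the tube never strikes the bottom of its sprung seat. Only then open the blue-capped one by pulling its cap out along its tube until it clicks at the outer stop; leave the white-capped tube shut, do not disturb the other things on the bench, and let go of everything.

Things in the scene. Friction and masses are not known exactly. Their poses are not given: they have to be found in the camera images.
- orange_stand: fixed grey stand, foot 130 x 80 x 14 mm, origin under the foot's centre, +z up; its dark round socket holds the orange-capped storage tube. The tube's axis lies in the stand's x-z plane and leans 35 degrees from vertical, its top towards the stand's -x (roughly towards the robot). Place and yaw differ each time
- orange_top (a point): centre of the flat top of the orange cap: a round sleeve with solid top, 44 mm diameter, 80 mm long, all free to grasp. +z of this frame points outward along the tube's axis (the cap comes off that way), y is level. Top with cap home: 59 mm to -x and 164 mm above the stand's origin. The tube inside is 32 mm thick; a 42 mm shoulder ring stops the cap
- orange_cap (a joint): how far the orange cap is slid out along its tube (m): 0 = home on the shoulder (shut), 0.050 = out at its captive stop (open, green vented tube shows). A snap detent holds each end: a hump 5 mm from the end, passed with 8 to 12 N, then the cap snaps on by itself; short of it the cap does not stay. Between humps it drags with 3.5 N. Starts at 0.017 to 0.033
- orange_tube (a joint): how far the orange-capped tube has sunk into its sprung seat (m): 0 = resting at its upper stop (rigid when pulled), 0.028 = bottomed. A press on the cap makes the whole tube sink, 10 mm or more before the cap clicks home, so feel for it: after the click, where the force drops, press on to 12 to 15 N. The spring then returns the tube. Beyond about 17 N (0.0265) it strikes the bottom: forbidden
- blue_stand: fixed grey stand, foot 130 x 80 x 14 mm, origin under the foot's centre, +z up; its dark round socket holds the blue-capped storage tube. The tube's axis lies in the stand's x-z plane and leans 35 degrees from vertical, its top towards the stand's -x (roughly towards the robot). Place and yaw differ each time
- blue_top (a point): centre of the flat top of the blue cap: a round sleeve with solid top, 44 mm diameter, 80 mm long, all free to grasp. +z of this frame points outward along the tube's axis (the cap comes off that way), y is level. Top with cap home: 59 mm to -x and 164 mm above the stand's origin. The tube inside is 32 mm thick; a 42 mm shoulder ring stops the cap
- blue_cap (a joint): how far the blue cap is slid out along its tube (m): 0 = home on the shoulder (shut), 0.050 = out at its captive stop (open, green vented tube shows). A snap detent holds each end: a hump 5 mm from the end, passed with 8 to 12 N, then the cap snaps on by itself; short of it the cap does not stay. Between humps it drags with 3.5 N. Starts at 0
- blue_tube (a joint): how far the blue-capped tube has sunk into its sprung seat (m): 0 = resting at its upper stop (rigid when pulled), 0.028 = bottomed. A press on the cap makes the whole tube sink, 10 mm or more before the cap clicks home, so feel for it: after the click, where the force drops, press on to 12 to 15 N. The spring then returns the tube. Beyond about 17 N (0.0265) it strikes the bottom: forbidden
- white_stand: fixed grey stand, foot 130 x 80 x 14 mm, origin under the foot's centre, +z up; its dark round socket holds the white-capped storage tube. The tube's axis lies in the stand's x-z plane and leans 35 degrees from vertical, its top towards the stand's -x (roughly towards the robot). Place and yaw differ each time
- white_top (a point): centre of the flat top of the white cap: a round sleeve with solid top, 44 mm diameter, 80 mm long, all free to grasp. +z of this frame points outward along the tube's axis (the cap comes off that way), y is level. Top with cap home: 59 mm to -x and 164 mm above the stand's origin. The tube inside is 32 mm thick; a 42 mm shoulder ring stops the cap
- white_cap (a joint): how far the white cap is slid out along its tube (m): 0 = home on the shoulder (shut), 0.050 = out at its captive stop (open, green vented tube shows). A snap detent holds each end: a hump 5 mm from the end, passed with 8 to 12 N, then the cap snaps on by itself; short of it the cap does not stay. Between humps it drags with 3.5 N. Starts at 0
- white_tube (a joint): how far the white-capped tube has sunk into its sprung seat (m): 0 = resting at its upper stop (rigid when pulled), 0.028 = bottomed. A press on the cap makes the whole tube sink, 10 mm or more before the cap clicks home, so feel for it: after the click, where the force drops, press on to 12 to 15 N. The spring then returns the tube. Beyond about 17 N (0.0265) it strikes the bottom: forbidden
- vial_a: bystander, loose: clear glass vial, 28 mm diameter, 62 mm tall, origin at the centre of its underside, z up; leave it alone
- vial_b: bystander, loose: amber glass vial, 28 mm diameter, 62 mm tall, origin at the centre of its underside, z up; leave it alone
- petri_dish: bystander, loose: clear closed dish, 94 mm diameter, 15 mm high, origin at the centre of its underside, z up; leave it alone
- grid_box: bystander, loose: flat grey box 100 x 62 x 17 mm, origin at the centre of its underside, z up; leave it alone
- beaker: bystander, loose: clear open plastic beaker, 70 mm diameter, 85 mm tall, origin at the centre of its underside, z up; leave it alone
- wash_bottle: bystander, loose: white wash bottle with red top, 70 mm diameter, 170 mm tall, origin at the centre of its underside, z up; leave it alone
- knife_box: bystander, loose: blue box 70 x 45 x 30 mm, origin at the centre of its underside, z up; leave it alone
There are look-alikes about, which are no part of the job. What is shaped like the orange_stand but yellow is not meant.

How it is judged (in metres and radians):
On the way, in this order (a step that is already met when the one before it is completed fails the run):
1. the orange cap is clicked home while the blue cap is still home (value of joint each of orange_cap, blue_cap below 0.0025 m), for 0.2 s.
2. the blue cap is pulled out to its outer stop, orange still home (value of joint blue_cap above 0.0465 m and value of joint orange_cap below 0.0025 m), for 0.2 s.
At the end, for the whole second after the job is handed in: The orange and white caps are home (within 2.5 mm), the blue cap is out at its stop (within 3.5 mm), every tube is back up in its seat (within 4 mm) (all of step 2 and value of joint white_cap below 0.0025 m and value of joint each of orange_tube, blue_tube, white_tube below 0.004 m); the robot touches nothing.
It fails at once if a tube is driven to the bottom of its sprung seat (sunk more than 26.5 mm) (value of joint any of orange_tube, blue_tube, white_tube above 0.0265 m).
It fails at once if the blue cap is pulled out while the orange cap is not home (value of joint blue_cap above 0.01 m and value of joint orange_cap above 0.006 m).
It fails at once if the white cap is pulled off its home detent (value of joint white_cap above 0.005 m).
It fails at once if a bystander is shifted more than 25 mm or tipped over (distance of any of vial_a, vial_b, petri_dish, grid_box, beaker, wash_bottle, knife_box from where it was at the start of the episode above 0.025 m or angle between any of vial_a, vial_b, petri_dish, grid_box, beaker, wash_bottle, knife_box's own z axis and vertical above 0.4 rad).
It also fails if it takes over 46 s, if anything falls off the work surface, if the arm or the gripper's body presses on something with over 40 N, if the wrist force passes 120 N, or if a joint passes its speed limit or range.

## Working session

There is one attempt and no reset: what is moved stays moved. The work goes in short steps, Python scripts to look and compute and a shell command to move; the robot and the scene stay as the last step left them, time stands still between calls to the robot, and variables do not carry over. Pictures are saved under pics/ and viewed, and the job is handed in when it is done.

```bash
ls; mkdir -p pics
cat > h.py <<'E'
import numpy as np, cv2
from rig import env
def shot(n,tag):
    im,d=env.get_image(n); cv2.imwrite(f'pics/{tag}.png',im[:,:,::-1]); np.savez(f'pics/{tag}.npz',im=im,d=d); return im,d
def pts(n,d):
    m=env.camera_model(n);K=np.array(m['camera_matrix']);D=np.array(m['dist_coeffs']);R=np.array(m['R']);t=np.array(m['t'])
    h,w=d.shape;u,v=np.meshgrid(np.arange(w),np.arange(h))
    p=cv2.undistortPoints(np.stack([u,v],-1).reshape(-1,1,2).astype(np.float64),K,D).reshape(h,w,2)
    c=np.dstack([p[...,0]*d,p[...,1]*d,d]); return (c-t)@R
E
python3 - <<'E'
from h import *
for n in('side','top'):
    shot(n,n+'0'); m=env.camera_model(n); print(n,m['t'], -np.array(m['R']).T@np.array(m['t']))
o=env.observe();print(o)
E
```

```text
pics
side [-0.48252564  0.20528404  1.05853034] [ 0.17973272 -0.88189742  0.76512227]
top [-0.00794668  0.50470377  1.06793928] [0.36505378 0.01047203 1.12334742]
{'time_s': 0.1, 'q': array([-8.70488251e+01,  2.18378374e+01,  7.43794928e+01,  1.58796971e-03,
        8.38586442e+01, -1.23343681e+01]), 'qvel': array([ 0.01791625, -0.0355402 , -0.17319116,  0.03062737,  0.01084218,
        0.1209658 ]), 'joint_efforts': array([ 2.90193013e-03, -4.49219906e+01, -2.31657743e+01, -1.75260070e-04,
        3.72440438e-03, -8.59069530e-06]), 'position': array([ 0.14500028, -0.53026921,  0.2307723 ]), 'tool_rot': array([[-9.64624762e-01, -4.07494602e-05,  2.63626758e-01],
       [-2.63626579e-01,  1.32566242e-03, -9.64623901e-01],
       [-3.10172184e-04, -9.99999120e-01, -1.28950944e-03]]), 'ft_force': array([ 0.05468553,  0.38705348, -0.74479311]), 'wrist_torque': array([-0.05526493,  0.02465816,  0.01849658]), 'grip_width': 0.0849408118166581}
```

View pics/side0.png

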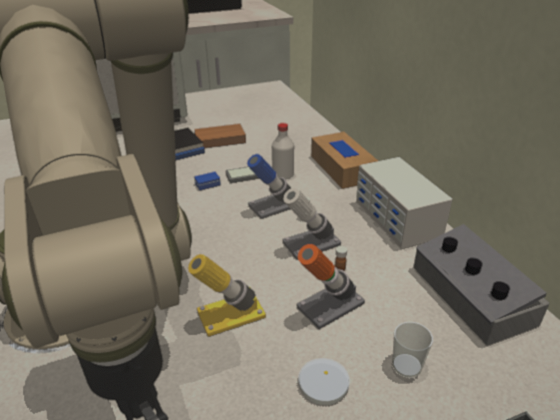

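View pics/top0.png

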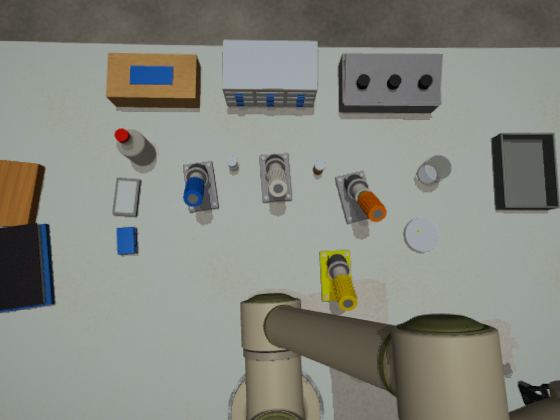

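```bash
cat > m.py <<'E'
from h import *
def clouds(tags):
    out={}
    for n,tag in tags:
        z=np.load(f'pics/{tag}.npz');im,d=z['im'],z['d'];P=pts(n,d)
        hsv=cv2.cvtColor(im,cv2.COLOR_RGB2HSV);H,S,V=[hsv[...,i].astype(int) for i in range(3)]
        out[n]=(im,d,P,H,S,V)
    return out
if __name__=='__main__':
    C=clouds([('side','side0'),('top','top0')])
    for n,(im,d,P,H,S,V) in C.items():
        ok=(d>0)&(P[...,2]>0.06)&(P[...,2]<0.3)
        for name,m in dict(orange=(H<14)&(S>150)&ok,blue=(H>105)&(H<130)&(S>110)&ok,yellow=(H>=20)&(H<32)&(S>150)&ok).items():
            k,lab,st,_=cv2.connectedComponentsWithStats(m.astype(np.uint8))
            for i in range(1,k):
                if st[i,4]<80: continue
                Q=P[lab==i]; print(n,name,st[i],np.median(Q,0).round(3),Q.min(0).round(3),Q.max(0).round(3))
E
python3 m.py
python3 - <<'E'
import cv2
a=cv2.imread('pics/top0.png');b=cv2.imread('pics/side0.png')
cv2.imwrite('pics/c1.png',cv2.resize(a[140:320,170:450],(800,514),interpolation=cv2.INTER_CUBIC))
cv2.imwrite('pics/c2.png',cv2.resize(b[140:340,170:400],(690,600),interpolation=cv2.INTER_CUBIC))
E
```

```text
side orange [298 244  36  36 660] [ 0.501 -0.239  0.162] [ 0.468 -0.25   0.108] [ 0.543 -0.206  0.192]
side blue [331 141  27  16 210] [0.858 0.326 0.074] [0.834 0.276 0.069] [0.882 0.387 0.078]
side blue [248 155  27  24 124] [0.535 0.185 0.158] [0.504 0.174 0.109] [0.573 0.206 0.176]
side yellow [189 255  41  36 688] [ 0.306 -0.175  0.145] [ 0.268 -0.183  0.097] [ 0.343 -0.141  0.179]
top orange [115 129  15  14 149] [0.666 0.363 0.169] [0.651 0.35  0.155] [0.68  0.378 0.173]
top orange [358 196  13  23 111] [ 0.508 -0.203  0.154] [ 0.474 -0.213  0.123] [ 0.532 -0.195  0.185]
top blue [130  66  43  19 750] [0.859 0.331 0.072] [0.834 0.275 0.067] [0.884 0.386 0.078]
top blue [183 177  22  30 426] [0.54  0.195 0.156] [0.502 0.175 0.065] [0.584 0.23  0.178]
top yellow [333 275  24  36 567] [ 0.309 -0.153  0.152] [ 0.266 -0.18   0.101] [ 0.344 -0.134  0.179]
```

View pics/c1.png

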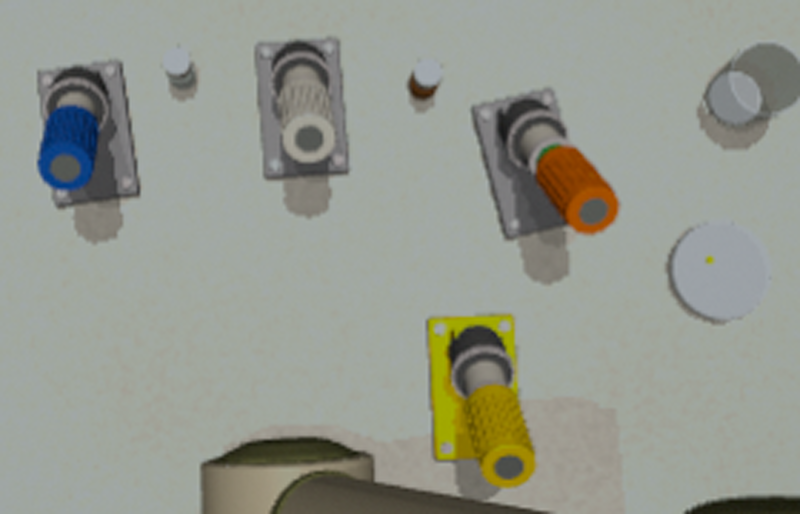

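View pics/c2.png

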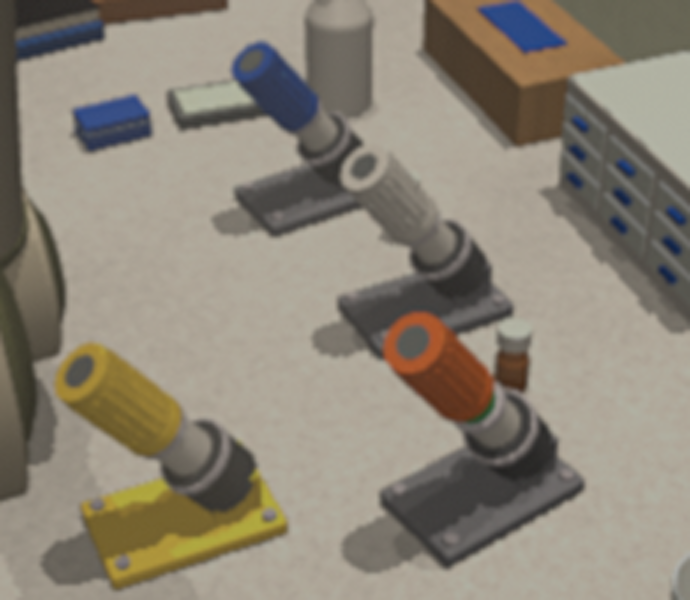

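```bash
cat > fit.py <<'E'
from m import *
from scipy.optimize import least_squares
import sys
def fit(C,name,ctr,yaw0):
    Q=[];
    for n,(im,d,P,H,S,V) in C.items():
        ok=(d>0)&(P[...,2]>0.06)&(P[...,2]<0.24)&(np.linalg.norm(P[...,:2]-ctr,axis=-1)<0.08)
        m=ok&{'orange':(H<20)&(S>120),'blue':(H>100)&(H<130)&(S>100)}[name]
        k,lab,st,_=cv2.connectedComponentsWithStats(m.astype(np.uint8))
        m=lab==1+np.argmax(st[1:,4])
        mm=cv2.erode(m.astype(np.uint8),np.ones((3,3)))>0
        Q.append(P[mm])
        print(n,m.sum(),P[m].min(0).round(3),P[m].max(0).round(3))
    A=np.vstack(Q)
    def ax(y): 
        return np.array([-np.sin(np.radians(35))*np.cos(y),-np.sin(np.radians(35))*np.sin(y),np.cos(np.radians(35))])
    z0=np.median(A[:,2])
    def res(p,A=A):
        a=ax(p[2]); v=A-np.array([p[0],p[1],z0]); s=v@a
        r=np.linalg.norm(v-s[:,None]*a,axis=1)
        return r-0.022
    # exclude top-face pts: points with r<0.019 handled by soft loss
    best=least_squares(res,[*np.median(A[:,:2],0)+[0.01,0],yaw0],loss='soft_l1',f_scale=0.001)
    p=best.x;a=ax(p[2]);c=np.array([p[0],p[1],z0]);s=(A-c)@a
    print(name,'yaw',np.degrees(p[2]).round(2),'axis',a.round(4),'rms med',np.median(abs(best.fun)))
    r=best.fun+0.022
    st=[]
    for n,(im,d,P,H,S,V) in C.items():
        v=P-c;s_=v@a;rr=np.linalg.norm(v-s_[...,None]*a,axis=-1)
        f=(rr<0.014)&(s_>0.02)&(s_<0.08)&(d>0); print(n,'face s',f.sum(),np.percentile(s_[f],[10,50,90]).round(4)); st.append(np.median(s_[f]))
    for s0 in st:
        T=c+a*s0; print('top',T.round(4))
        # stand origin by cap extension
        h=np.array([np.cos(p[2]),np.sin(p[2])]); 
        e=(T[2]-0.164)/a[2]; To=T-a*e; O=To[:2]+0.059*h; print('ext',round(e,4),'origin',O.round(4))
    return c,a,p[2]
if __name__=='__main__':
    C=clouds([('side',sys.argv[1]),('top',sys.argv[2])])
    fit(C,'orange',(0.5,-0.22),np.radians(25)); fit(C,'blue',(0.53,0.19),np.radians(-5))
    for n,(im,d,P,H,S,V) in C.items():
        for nm,c in (('orange',(.55,-.2)),('blue',(.59,.19))):
            m=(d>0)&(P[...,2]>0.009)&(P[...,2]<0.019)&(np.linalg.norm(P[...,:2]-c,axis=-1)<0.1)
            k,lab,st,_=cv2.connectedComponentsWithStats(m.astype(np.uint8)); 
            if k>1:
                m=lab==1+np.argmax(st[1:,4]);print(n,nm,m.sum(),cv2.minAreaRect((P[m][:,:2]*1000).astype(np.float32)))
E
python3 fit.py side0 top0
```

```text
side 708 [ 0.468 -0.25   0.101] [ 0.554 -0.206  0.192]
top 499 [ 0.468 -0.247  0.116] [ 0.546 -0.195  0.193]
orange yaw 13.32 axis [-0.5582 -0.1321  0.8192] rms med 0.0010709702068866355
side face s 104 [0.0203 0.0215 0.0229]
top face s 32 [0.0201 0.0209 0.0221]
top [ 0.4826 -0.227   0.1799]
ext 0.0194 origin [ 0.5509 -0.2108]
top [ 0.4829 -0.2269  0.1794]
ext 0.0188 origin [ 0.5509 -0.2108]
side 190 [0.504 0.173 0.105] [0.573 0.206 0.176]
top 431 [0.502 0.175 0.065] [0.584 0.23  0.178]
blue yaw -6.07 axis [-0.5704  0.0607  0.8192] rms med 0.004432361263583382
side face s 8 [0.0221 0.0284 0.0355]
top face s 2 [0.026  0.0295 0.0331]
top [0.5508 0.1907 0.1784]
ext 0.0175 origin [0.6195 0.1834]
top [0.5501 0.1907 0.1793]
ext 0.0187 origin [0.6195 0.1834]
side orange 1280 ((551.138671875, -211.69464111328125), (131.8269805908203, 82.33866119384766), 13.388351440429688)
side blue 507 ((555.54443359375, 201.74679565429688), (91.33879852294922, 85.38784790039062), 10.445354461669922)
top orange 655 ((549.744873046875, -209.2212677001953), (129.98326110839844, 79.7638931274414), 12.902430534362793)
top blue 573 ((575.5487060546875, 205.29708862304688), (129.67051696777344, 79.22714233398438), 9.088260650634766)
```

```bash
sed -i 's/(s_>0.02)/(s_>0.005)/; s/(0.53,0.19),np.radians(-5)/(0.53,0.19),np.radians(9)/; s/>0.06)&(P\[...,2\]<0.24)/>0.1)\&(P[...,2]<0.24)/; s/+\[0.01,0\],yaw0/+[0.008,0],yaw0/' fit.py
python3 fit.py side0 top0
python3 - <<'E'
from m import *
C=clouds([('side','side0'),('top','top0')])
# side & top: points near blue expected axis
import numpy as np
O=np.array([.5755,.2053,0]);y=np.radians(9.1);h=np.array([np.cos(y),np.sin(y),0]);a=-h*np.sin(np.radians(35))+np.array([0,0,np.cos(np.radians(35))])
T=O-.059*h+np.array([0,0,.164]);print(T,a)
for n,(im,d,P,H,S,V) in C.items():
    v=P-T;s=v@a;w=v-s[...,None]*a;r=np.linalg.norm(w,axis=-1)
    f=(r<.014)&(abs(s)<.02)&(d>0);print(n,f.sum(),np.percentile(s[f],[10,50,90]))
    g=(s<-.01)&(s>-.075)&(r<.035)&(d>0)&(H>100)&(H<130)&(S>100);print(g.sum(),np.percentile(r[g],[10,50,90]),np.median(w[g],0))
E
```

```text
side 708 [ 0.468 -0.25   0.101] [ 0.554 -0.206  0.192]
top 499 [ 0.468 -0.247  0.116] [ 0.546 -0.195  0.193]
orange yaw 13.32 axis [-0.5582 -0.1321  0.8192] rms med 0.0010709778484737087
side face s 136 [0.019  0.021  0.0225]
top face s 99 [0.0175 0.0194 0.0215]
top [ 0.4829 -0.2269  0.1795]
ext 0.019 origin [ 0.5509 -0.2108]
top [ 0.4837 -0.2267  0.1782]
ext 0.0174 origin [ 0.5509 -0.2108]
side 190 [0.504 0.173 0.105] [0.573 0.206 0.176]
top 428 [0.502 0.175 0.101] [0.581 0.223 0.178]
blue yaw -7.21 axis [-0.569   0.072   0.8192] rms med 0.004309487211731664
side face s 11 [0.0162 0.0265 0.0353]
top face s 4 [0.009  0.0175 0.0312]
top [0.5519 0.1905 0.1769]
ext 0.0158 origin [0.6194 0.182 ]
top [0.557  0.1899 0.1696]
ext 0.0068 origin [0.6194 0.182 ]
side orange 1280 ((551.138671875, -211.69464111328125), (131.8269805908203, 82.33866119384766), 13.388351440429688)
side blue 507 ((555.54443359375, 201.74679565429688), (91.33879852294922, 85.38784790039062), 10.445354461669922)
top orange 655 ((549.744873046875, -209.2212677001953), (129.98326110839844, 79.7638931274414), 12.902430534362793)
top blue 573 ((575.5487060546875, 205.29708862304688), (129.67051696777344, 79.22714233398438), 9.088260650634766)
[0.51724259 0.19596867 0.164     ] [-0.56635729 -0.09071574  0.81915204]
side 59 [-0.00081983  0.00157703  0.00346285]
111 [0.01968957 0.02227906 0.02429146] [ 0.01276402 -0.01592814  0.00712485]
top 106 [-0.00237155 -0.00013479  0.00215567]
216 [0.02121636 0.02216688 0.02333915] [ 0.01606933 -0.00471035  0.01066174]
```

Orange cap candidates: the orange cap on a grey stand (top px 375,213; side 315,258) and the yellow one on a yellow stand (top px 345,300). The grey-stand orange one fits the description and shows green below its cap. Both crops confirm this. The blue cap is at top px (194,195).

Orange top is about (0.483,-0.227,0.179), yaw 13.3°. Blue top is about (0.517,0.196,0.164), yaw 9.1°.

```bash
python3 -m pendant '[[[0.8,0.7,0.05],0,1],[[0.8,0.7,0.05],0,1],[[0.8,0.7,0.05],0,1],[[0.8,0.7,0.05],0,1],[[0.8,0.7,0.05],-0.1,1],[[0.8,0.7,0.05],-0.1,1],[[0.8,0.7,0.05],-0.1,1],[[0.8,0.7,0.05],-0.1,1],[[0.8,0.7,0],0,1],[[0.8,0.7,0],0,1],[[0.8,0.7,0],0,1],[[0.8,0.7,0],0,1]]' 60; python3 -c "
from h import *
o=env.observe();print(o['position'],o['tool_rot'],o['ft_force'])"
```

```text
time_s: 1.1
position: [0.4339, -0.2772, 0.2431]
tool_rot: [[-0.973, -0.0, 0.23], [-0.23, 0.0, -0.973], [0.0, -1.0, -0.001]]
ft_force: [-0.4, -1.0, -0.1]
grip_width: 0.085
[ 0.43389821 -0.27716463  0.24309244] [[-9.73235388e-01 -4.38899132e-04  2.29810110e-01]
 [-2.29810295e-01  4.31559004e-04 -9.73235348e-01]
 [ 3.27975528e-04 -9.99999811e-01 -5.20872034e-04]] [-0.41153198 -1.02594476 -0.06988645]
```

```bash
python3 -m pendant '[[[0.72,0.6,0],0,1],[[0.72,0.6,0],0,1],[[0.73,0.6,0],0,1],[[0,0,0],0,1],[[0,0,-0.6],0,1],[[0,0,-0.6],0,1],[[0,0,-0.6],0,1],[[0,0,0],0,1]]'; python3 -c "
from h import *
shot('side','side1')"
```

```text
time_s: 1.77
position: [0.4966, -0.2238, 0.186]
tool_rot: [[-0.973, -0.005, 0.23], [-0.23, 0.004, -0.973], [0.004, -1.0, -0.005]]
ft_force: [-0.1, -0.5, -0.3]
grip_width: 0.0855
```

View pics/side1.png

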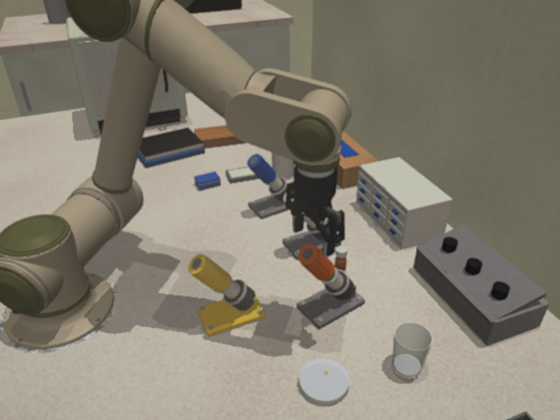

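The gripper sits above the orange cap at (315,255) with its jaws straddling it. The cap hasn't moved. Next I descend 48 mm and close.

```bash
python3 -m pendant '[[[0,0,-0.4],0,1],[[0,0,-0.4],0,1],[[0,0,-0.4],0,1],[[0,0,-0.4],0,1],[[0,0,0],0,1],[[0,0,0],0,1]]'; python3 -m pendant '[[[0,0,0],0,0.6],[[0,0,0],0,0.5],[[0,0,0],0,0.4],[[0,0,0],0,0.3],[[0,0,0],0,0.3],[[0,0,0],0,0.3],[[0,0,0],0,0.3]]' 60
```

```text
time_s: 2.32
position: [0.4983, -0.2248, 0.1422]
tool_rot: [[-0.973, 0.0, 0.23], [-0.23, -0.0, -0.973], [-0.0, -1.0, 0.0]]
ft_force: [-0.7, -0.5, 0.6]
grip_width: 0.0855
time_s: 2.9
position: [0.4985, -0.2247, 0.1418]
tool_rot: [[-0.973, 0.001, 0.23], [-0.23, -0.001, -0.973], [-0.001, -1.0, 0.001]]
ft_force: [1.8, -0.9, 3.7]
grip_width: 0.0428
```

```bash
python3 -m pendant '[[[0.047,0.011,-0.068],0,0.3],[[0.047,0.011,-0.068],0,0.3],[[0,0,0],0,0.3]]' 80;  python3 -m pendant '[[[0.047,0.011,-0.068],0,0.3],[[0.047,0.011,-0.068],0,0.3],[[0,0,0],0,0.3]]'
```

```text
time_s: 3.15
position: [0.5016, -0.224, 0.1372]
tool_rot: [[-0.973, 0.001, 0.23], [-0.23, -0.0, -0.973], [-0.001, -1.0, 0.001]]
ft_force: [2.7, 0.3, 4.4]
grip_width: 0.0424
time_s: 3.4
position: [0.5044, -0.2233, 0.1331]
tool_rot: [[-0.973, 0.001, 0.23], [-0.23, -0.0, -0.973], [-0.001, -1.0, 0.001]]
ft_force: [3.1, -0.3, 5.2]
grip_width: 0.0424
```

```bash
cat > ax.py <<'E'
from h import *
import sys
y=np.radians(float(sys.argv[1]));z=float(sys.argv[2]);o=env.observe()
a=np.array([-.5736*np.cos(y),-.5736*np.sin(y),.8192]);e=np.array([-np.sin(y),np.cos(y),0]);f=o['ft_force']
print('axial %.1f inplane %.1f side %.1f travel(mm) %.1f t %.2f'%(f@a,f@np.cross(e,a),f@e,(o['position'][2]-z)/.8192*1000,o['time_s']))
E
python3 ax.py 13.3 .1418
python3 -m pendant '[[[0.047,0.011,-0.068],0,0.3],[[0.047,0.011,-0.068],0,0.3],[[0,0,0],0,0.3]]';python3 ax.py 13.3 .1418
python3 -m pendant '[[[0.037,0.009,-0.055],0,0.3],[[0,0,0],0,0.3]]';python3 ax.py 13.3 .1418
```

```text
axial 2.6 inplane 5.4 side -1.0 travel(mm) -10.6 t 3.40
time_s: 3.65
position: [0.507, -0.2226, 0.1292]
tool_rot: [[-0.973, 0.001, 0.23], [-0.23, -0.0, -0.973], [-0.001, -1.0, 0.001]]
ft_force: [1.4, 0.3, 6.6]
grip_width: 0.0422
axial 4.5 inplane 5.0 side -0.0 travel(mm) -15.4 t 3.65
time_s: 3.82
position: [0.508, -0.2224, 0.1277]
tool_rot: [[-0.973, 0.001, 0.23], [-0.23, -0.001, -0.973], [-0.001, -1.0, 0.001]]
ft_force: [0.2, 0.0, 7.3]
grip_width: 0.0423
axial 5.8 inplane 4.3 side -0.0 travel(mm) -17.2 t 3.82
```

```bash
python3 -m pendant '[[[0.037,0.009,-0.055],0,0.3],[[0,0,0],0,0.3]]' | grep grip;python3 ax.py 13.3 .1418
python3 -m pendant '[[[0.037,0.009,-0.055],0,0.3],[[0,0,0],0,0.3]]'| grep grip;python3 ax.py 13.3 .1418
python3 -m pendant '[[[0.037,0.009,-0.055],0,0.3],[[0,0,0],0,0.3]]'| grep grip;python3 ax.py 13.3 .1418
```

```text
grip_width: 0.0425
axial 7.1 inplane 5.5 side 0.1 travel(mm) -19.1 t 3.98
grip_width: 0.0426
axial 8.1 inplane 4.6 side 1.3 travel(mm) -21.0 t 4.15
grip_width: 0.0425
axial 9.5 inplane 5.8 side 1.4 travel(mm) -22.9 t 4.32
```

```bash
python3 -m pendant '[[[0.028,0.007,-0.041],0,0.3],[[0,0,0],0,0.3]]' | grep grip;python3 ax.py 13.3 .1418
python3 -m pendant '[[[0.028,0.007,-0.041],0,0.3],[[0,0,0],0,0.3]]'| grep grip;python3 ax.py 13.3 .1418
```

```text
grip_width: 0.042
axial 5.3 inplane 4.9 side -0.4 travel(mm) -24.5 t 4.48
grip_width: 0.0423
axial 5.8 inplane 5.3 side 0.2 travel(mm) -26.1 t 4.65
```

```bash
python3 -m pendant '[[[0.056,0.013,-0.082],0,0.3],[[0,0,0],0,0.3]]' | grep grip;python3 ax.py 13.3 .1418
python3 -m pendant '[[[0.056,0.013,-0.082],0,0.3],[[0,0,0],0,0.3]]'| grep grip;python3 ax.py 13.3 .1418
python3 -m pendant '[[[0.037,0.009,-0.055],0,0.3],[[0,0,0],0,0.3]]'| grep grip;python3 ax.py 13.3 .1418
```

```text
grip_width: 0.0426
axial 8.3 inplane 5.8 side 0.5 travel(mm) -29.1 t 4.82
grip_width: 0.0427
axial 10.1 inplane 6.1 side 0.3 travel(mm) -31.9 t 4.98
grip_width: 0.0424
axial 10.6 inplane 5.2 side 0.2 travel(mm) -33.7 t 5.15
```

```bash
python3 -m pendant '[[[0.028,0.007,-0.041],0,0.3],[[0,0,0],0,0.3]]' | grep grip;python3 ax.py 13.3 .1418
python3 -m pendant '[[[0.028,0.007,-0.041],0,0.3],[[0,0,0],0,0.3]]'| grep grip;python3 ax.py 13.3 .1418
```

```text
grip_width: 0.0423
axial 12.0 inplane 5.4 side 1.6 travel(mm) -35.1 t 5.32
grip_width: 0.0427
axial 12.5 inplane 5.8 side 0.7 travel(mm) -36.5 t 5.48
```

```bash
python3 -m pendant '[[[-0.056,-0.013,0.082],0,0.3],[[-0.056,-0.013,0.082],0,0.3],[[-0.056,-0.013,0.082],0,0.3],[[-0.056,-0.013,0.082],0,0.3],[[0,0,0],0,0.3]]' | grep grip;python3 ax.py 13.3 .1418
python3 -m pendant '[[[-0.028,-0.007,0.041],0,0.3],[[-0.028,-0.007,0.041],0,0.3],[[0,0,0],0,0.3]]'| grep grip;python3 ax.py 13.3 .1418
```

```text
grip_width: 0.0425
axial 6.5 inplane 5.0 side -0.3 travel(mm) -24.5 t 5.90
grip_width: 0.0426
axial 4.2 inplane 6.2 side -0.4 travel(mm) -21.9 t 6.15
```

```bash
python3 -m pendant '[[[-0.02,-0.005,0.03],0,0.3],[[0,0,0],0,0.3],[[0,0,0],0,0.6],[[0,0,0],0,0.8],[[0,0,0],0,1],[[0,0,0],0,1],[[0,0,0],0,1],[[0,0,0],0,1]]';python3 ax.py 13.3 .1418
python3 -m pendant '[[[0,0,0.5],0,1],[[0,0,0.7],0,1],[[0,0,0.9],0,1],[[0,0,0.9],0,1],[[0,0,0.5],0,1],[[0,0,0],0,1]]'
python3 -c "
from h import *
shot('side','side2');shot('top','top2')"
python3 - <<'E'
import cv2
a=cv2.imread('pics/top2.png');b=cv2.imread('pics/side2.png')
cv2.imwrite('pics/c4.png',cv2.resize(b[140:340,170:400],(690,600),interpolation=cv2.INTER_CUBIC))
E
```

```text
time_s: 6.82
position: [0.5097, -0.2216, 0.124]
tool_rot: [[-0.973, -0.0, 0.23], [-0.23, 0.0, -0.973], [0.0, -1.0, -0.0]]
ft_force: [-0.0, 0.8, -0.9]
grip_width: 0.0855
axial -0.8 inplane -0.4 side 0.8 travel(mm) -21.7 t 6.82
time_s: 7.32
position: [0.5108, -0.2223, 0.2326]
tool_rot: [[-0.973, 0.005, 0.23], [-0.23, -0.004, -0.973], [-0.004, -1.0, 0.005]]
ft_force: [-0.9, -0.3, 0.9]
grip_width: 0.0856
```

View pics/top2.png

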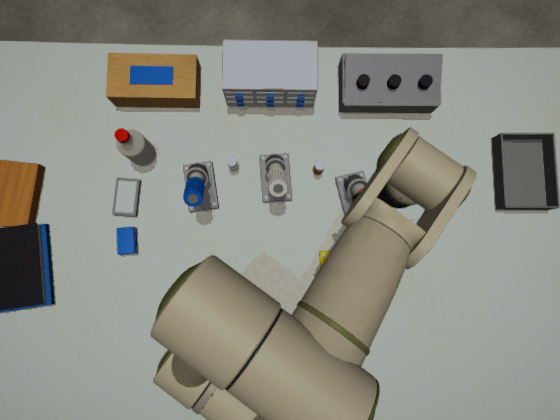

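View pics/c4.png

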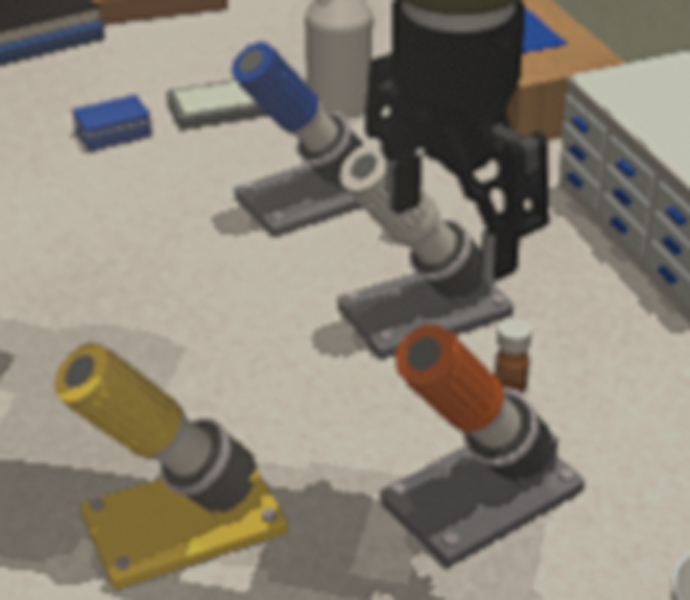

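The side crop shows the orange cap sunk onto its shoulder, at crop (430,350), with no green visible. I'll check its extension numerically.

Run:
```python
from m import *
C=clouds([('side','side0'),('side2','side2')]) if 0 else None
for tag in('side0','side2'):
    (im,d,P,H,S,V)=clouds([('side',tag)])['side']
    for nm,O,yd in(('orange',(.5507,-.2107,0),13.3),('blue',(.5755,.2053,0),9.1)):
        y=np.radians(yd);h=np.array([np.cos(y),np.sin(y),0]);a=-h*np.sin(np.radians(35))+np.array([0,0,np.cos(np.radians(35))])
        T=np.array(O)-.059*h+np.array([0,0,.164])
        v=P-T;s=v@a;r=np.linalg.norm(v-s[...,None]*a,axis=-1)
        f=(r<.013)&(abs(s)<.06)&(d>0);print(tag,nm,f.sum(),np.percentile(s[f],[25,50,75]).round(4),'T',T.round(4))
```

```text
side0 orange 116 [0.018  0.019  0.0197] T [ 0.4933 -0.2243  0.164 ]
side0 blue 52 [0.0003 0.0014 0.0029] T [0.5172 0.196  0.164 ]
side2 orange 112 [0.0011 0.0019 0.0025] T [ 0.4933 -0.2243  0.164 ]
side2 blue 47 [0.0009 0.0016 0.0023] T [0.5172 0.196  0.164 ]
```

The orange cap's reading (1.9 mm) now matches blue's home reading (1.6 mm), so it is home and its tube is back up. Now to blue.

```bash
python3 -m pendant '[[[0.05,0.5,0.2],0,1],[[0.05,0.88,0.2],-0.1,1],[[0.05,0.88,0],-0.1,1],[[0.05,0.88,0],-0.1,1],[[0.05,0.88,0],-0.1,1],[[0.05,0.88,0],-0.1,1],[[0.05,0.88,0],-0.1,1],[[0.05,0.88,0],-0.1,1],[[0.05,0.88,0],-0.14,1],[[0.05,0.88,0],0,1],[[0.05,0.88,0],0,1],[[0.05,0.88,0],0,1]]'
python3 -m pendant '[[[0.05,0.88,0],0,1],[[0.05,0.88,0],0,1],[[0.05,0.88,0],0,1],[[0,0.5,0],0,1],[[0,0,0],0,1],[[0,0,0],0,1]]'
```

```text
time_s: 8.42
position: [0.5269, 0.0858, 0.2401]
tool_rot: [[-0.987, -0.002, 0.158], [-0.158, 0.0, -0.987], [0.002, -1.0, -0.001]]
ft_force: [1.2, -0.2, 0.2]
grip_width: 0.0853
time_s: 8.92
position: [0.5316, 0.1787, 0.2402]
tool_rot: [[-0.987, -0.002, 0.16], [-0.16, -0.0, -0.987], [0.002, -1.0, 0.0]]
ft_force: [-0.1, 0.5, 0.1]
grip_width: 0.0852
```

```bash
python3 -m pendant '[[[0.07,0.35,0],0,1],[[0,0.33,0],0,1],[[0,0,-0.4],0,1],[[0,0,-0.6],0,1],[[0,0,-0.7],0,1],[[0,0,0],0,1]]'
python3 -c "
from h import *
im,d=shot('side','side3');cv2.imwrite('pics/c5.png',cv2.resize(im[60:260,170:400,::-1],(690,600),interpolation=cv2.INTER_CUBIC))"
```

```text
time_s: 9.42
position: [0.5329, 0.1982, 0.1866]
tool_rot: [[-0.988, -0.007, 0.157], [-0.157, -0.001, -0.988], [0.007, -1.0, -0.0]]
ft_force: [-0.1, -0.9, -1.1]
grip_width: 0.0851
```

View pics/c5.png

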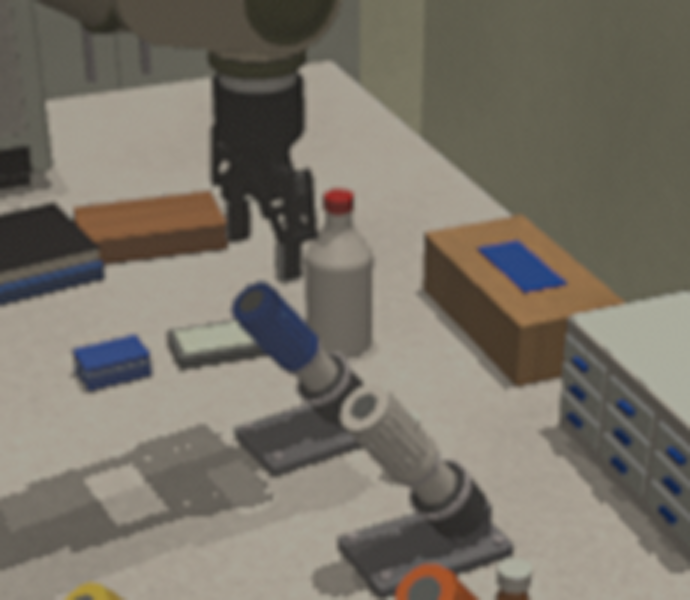

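The open jaws are above and either side of the blue cap, at crop (270,310), and clear of the white cap and the bottle.

```bash
python3 -m pendant '[[[0,0,-0.5],0,1],[[0,0,-0.5],0,1],[[0,0,-0.5],0,1],[[0,0,-0.45],0,1],[[0,0,0],0,1],[[0,0,0],0,1]]'; python3 -m pendant '[[[0,0,0],0,0.6],[[0,0,0],0,0.5],[[0,0,0],0,0.4],[[0,0,0],0,0.3],[[0,0,0],0,0.3],[[0,0,0],0,0.3],[[0,0,0],0,0.3]]' 80; python3 ax.py 9.1 .122
```

```text
time_s: 9.97
position: [0.5349, 0.1984, 0.1327]
tool_rot: [[-0.987, 0.001, 0.158], [-0.158, 0.0, -0.987], [-0.001, -1.0, -0.0]]
ft_force: [-0.3, 0.4, -0.4]
grip_width: 0.0851
time_s: 10.55
position: [0.5351, 0.1983, 0.1323]
tool_rot: [[-0.987, 0.002, 0.158], [-0.158, 0.0, -0.987], [-0.002, -1.0, 0.0]]
ft_force: [1.7, -0.3, 4.1]
grip_width: 0.0422
axial 2.4 inplane 3.7 side -0.6 travel(mm) 12.5 t 10.55
```

The grip came out about 10 mm higher than planned, so I'll open, go down and regrip for a centred hold.

```bash
python3 -m pendant '[[[0,0,0],0,0.6],[[0,0,0],0,1],[[0,0,0],0,1],[[0,0,0],0,1],[[0,0,-0.17],0,1],[[-0.03,0.02,-0.17],0,1],[[0,0,0],0,1],[[0,0,0],0,1]]'; python3 -m pendant '[[[0,0,0],0,0.6],[[0,0,0],0,0.5],[[0,0,0],0,0.4],[[0,0,0],0,0.3],[[0,0,0],0,0.3],[[0,0,0],0,0.3],[[0,0,0],0,0.3]]' 80; python3 ax.py 9.1 .122
```

```text
time_s: 11.22
position: [0.5332, 0.1989, 0.1209]
tool_rot: [[-0.987, -0.001, 0.158], [-0.158, -0.0, -0.987], [0.001, -1.0, -0.0]]
ft_force: [-0.1, 0.7, 0.2]
grip_width: 0.0851
time_s: 11.8
position: [0.5339, 0.1985, 0.1218]
tool_rot: [[-0.987, 0.001, 0.158], [-0.158, -0.001, -0.987], [-0.001, -1.0, 0.001]]
ft_force: [0.8, -5.5, 1.9]
grip_width: 0.0428
axial 1.6 inplane 1.0 side -5.5 travel(mm) -0.3 t 11.80
```

```bash
python3 -m pendant '[[[-0.038,-0.006,0.055],0,0.3],[[-0.038,-0.006,0.055],0,0.3],[[0,0,0],0,0.3]]'|grep grip; python3 ax.py 9.1 .1218
python3 -m pendant '[[[-0.057,-0.009,0.082],0,0.3],[[-0.057,-0.009,0.082],0,0.3],[[0,0,0],0,0.3]]'|grep grip; python3 ax.py 9.1 .1218
python3 -m pendant '[[[-0.057,-0.009,0.082],0,0.3],[[-0.057,-0.009,0.082],0,0.3],[[0,0,0],0,0.3]]'|grep grip; python3 ax.py 9.1 .1218
```

```text
grip_width: 0.0427
axial -3.7 inplane 3.0 side -4.1 travel(mm) 3.5 t 12.05
grip_width: 0.0425
axial 0.5 inplane 2.0 side -5.5 travel(mm) 9.9 t 12.30
grip_width: 0.0425
axial 1.7 inplane 2.2 side -5.7 travel(mm) 16.0 t 12.55
```

```bash
python3 -c "
from h import *
im,d=shot('side','side4');cv2.imwrite('pics/c6.png',cv2.resize(im[100:260,200:384,::-1],(690,600),interpolation=cv2.INTER_CUBIC))"
```

```text
(no output)
```

View pics/c6.png

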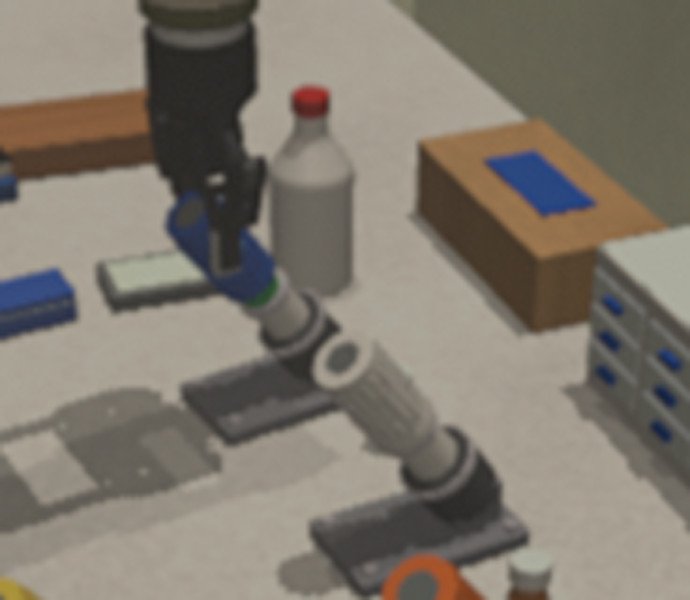

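The blue cap is moving out with the gripper, and green shows at crop (265,290). I continue pulling.

```bash
python3 -m pendant '[[[-0.057,-0.009,0.082],0,0.3],[[-0.057,-0.009,0.082],0,0.3],[[-0.057,-0.009,0.082],0,0.3],[[-0.057,-0.009,0.082],0,0.3],[[0,0,0],0,0.3]]'|grep grip; python3 ax.py 9.1 .1218
python3 -m pendant '[[[-0.057,-0.009,0.082],0,0.3],[[-0.057,-0.009,0.082],0,0.3],[[-0.057,-0.009,0.082],0,0.3],[[0,0,0],0,0.3]]'|grep grip; python3 ax.py 9.1 .1218
python3 -m pendant '[[[-0.057,-0.009,0.082],0,0.3],[[-0.057,-0.009,0.082],0,0.3],[[0,0,0],0,0.3]]'|grep grip; python3 ax.py 9.1 .1218
```

```text
grip_width: 0.0428
axial 1.2 inplane 2.1 side -5.5 travel(mm) 28.0 t 13.02
grip_width: 0.0426
axial 1.7 inplane 2.3 side -5.5 travel(mm) 37.0 t 13.35
grip_width: 0.0426
axial -1.4 inplane 2.0 side -5.8 travel(mm) 42.8 t 13.60
```

```bash
for i in 1 ; do python3 -m pendant '[[[-0.038,-0.006,0.055],0,0.3],[[0,0,0],0,0.3]]'|grep grip; python3 ax.py 9.1 .1218
python3 -m pendant '[[[-0.038,-0.006,0.055],0,0.3],[[0,0,0],0,0.3]]'|grep grip; python3 ax.py 9.1 .1218
python3 -m pendant '[[[-0.038,-0.006,0.055],0,0.3],[[0,0,0],0,0.3]]'|grep grip; python3 ax.py 9.1 .1218; done
```

```text
grip_width: 0.0426
axial -4.9 inplane 2.1 side -5.1 travel(mm) 44.4 t 13.77
grip_width: 0.0425
axial -3.6 inplane 1.7 side -5.7 travel(mm) 46.7 t 13.93
grip_width: 0.0425
axial -1.3 inplane 1.2 side -6.3 travel(mm) 48.9 t 14.10
```

```bash
python3 -m pendant '[[[-0.019,-0.003,0.027],0,0.3],[[0,0,0],0,0.3]]'|grep grip; python3 ax.py 9.1 .1218
python3 -m pendant '[[[-0.019,-0.003,0.027],0,0.3],[[0,0,0],0,0.3]]'|grep grip; python3 ax.py 9.1 .1218
python3 -m pendant '[[[-0.019,-0.003,0.027],0,0.3],[[0,0,0],0,0.3]]'|grep grip; python3 ax.py 9.1 .1218
```

```text
grip_width: 0.0424
axial -1.5 inplane 1.9 side -5.7 travel(mm) 49.8 t 14.27
grip_width: 0.0428
axial -3.9 inplane 1.6 side -5.9 travel(mm) 50.6 t 14.43
grip_width: 0.0425
axial -11.7 inplane 3.0 side -6.1 travel(mm) 50.8 t 14.60
```

The cap is hard against the outer stop at 50.8 mm of travel. Relax slightly, release, retreat straight up.

```bash
python3 -m pendant '[[[0.013,0.002,-0.018],0,0.3],[[0,0,0],0,0.3],[[0,0,0],0,0.3],[[0,0,0],0,0.6],[[0,0,0],0,0.8],[[0,0,0],0,1],[[0,0,0],0,1],[[0,0,0],0,1],[[0,0,0],0,1]]'
python3 -m pendant '[[[0,0,0.3],0,1],[[0,0,0.6],0,1],[[0,0,0.9],0,1],[[0,0,0.9],0,1],[[0,0,0.9],0,1],[[0,0,0.5],0,1],[[0,0,0],0,1],[[0,0,0],0,1]]'
python3 -c "
from h import *
im,d=shot('side','side5');cv2.imwrite('pics/c7.png',cv2.resize(im[100:340,170:446,::-1],(690,600),interpolation=cv2.INTER_CUBIC));shot('top','top5')"
python3 - <<'E'
from m import *
for n,tag in(('side','side5'),('top','top5')):
    (im,d,P,H,S,V)=clouds([(n,tag)])[n]
    for nm,O,yd in(('orange',(.5507,-.2107,0),13.3),('blue',(.5755,.2053,0),9.1)):
        y=np.radians(yd);h=np.array([np.cos(y),np.sin(y),0]);a=-h*np.sin(np.radians(35))+np.array([0,0,np.cos(np.radians(35))])
        T=np.array(O)-.059*h+np.array([0,0,.164])
        v=P-T;s=v@a;r=np.linalg.norm(v-s[...,None]*a,axis=-1)
        f=(r<.013)&(abs(s)<.07)&(d>0)
        if f.sum()>5: print(tag,nm,f.sum(),np.percentile(s[f],[25,50,75]).round(4))
E
```

```text
time_s: 15.35
position: [0.5042, 0.1944, 0.1637]
tool_rot: [[-0.987, 0.0, 0.158], [-0.158, 0.0, -0.987], [-0.0, -1.0, -0.0]]
ft_force: [-0.4, 0.4, 0.2]
grip_width: 0.0854
time_s: 16.02
position: [0.5043, 0.1943, 0.2873]
tool_rot: [[-0.987, 0.001, 0.158], [-0.158, 0.0, -0.987], [-0.001, -1.0, -0.0]]
ft_force: [0.1, -0.2, -0.1]
grip_width: 0.0854
side5 orange 109 [0.0012 0.0019 0.0028]
side5 blue 69 [-0.0387  0.0508  0.0524]
top5 orange 86 [-0.0006  0.0007  0.0014]
top5 blue 7 [0.049  0.0501 0.0503]
```

View pics/c7.png

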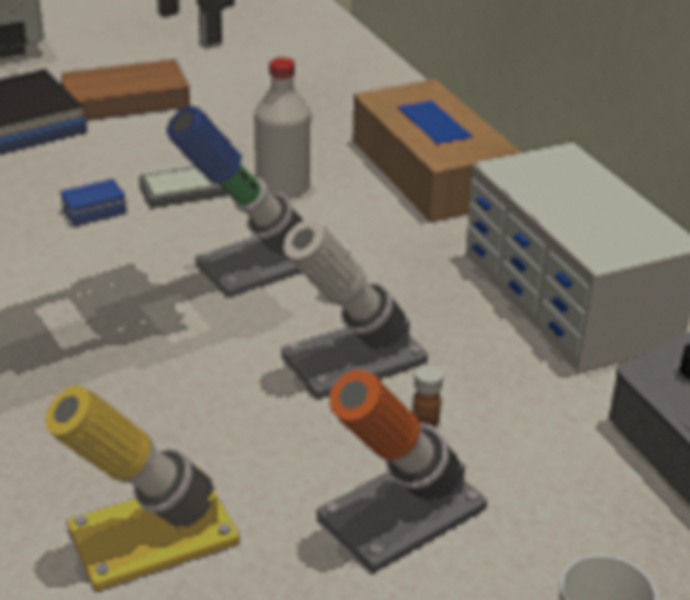

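View pics/top5.png

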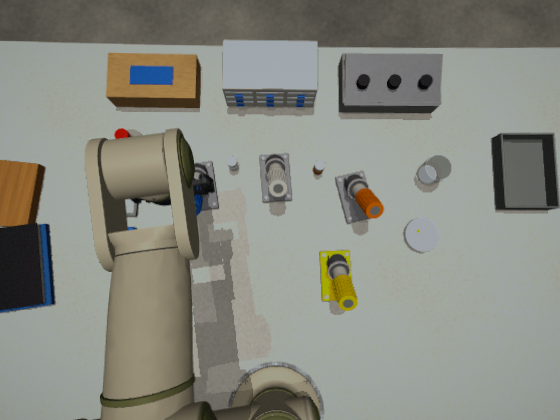

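The blue cap reads about 50 mm out with its green tube showing, at crop (240,185). The orange and white caps are home, the bystanders are where they were, and the gripper is open and clear. Handing in.

```bash
python3 -c "
from h import *
print(env.close_job())"
```

```text
the job is handed in; nothing more can be done
None
```

The changeover is done and handed in at about 16 s of the 46 s allowed; no verdict is reported back.

- **Orange cap:** I pressed it home along its axis. It clicked at about 9.5 N, the force fell to 5.3 N, and I pressed on to about 12.5 N, so the tube sank roughly 19 mm, short of the bottom. On release the tube came back up. The last camera checks put the cap top 1 to 2 mm from its home position, within the measuring error.
- **Blue cap:** I then pulled it out to its hard stop, where the pull rose to about 12 N at 50.8 mm of travel. After release the cameras read 50 to 51 mm out, with the green tube showing.
- **White cap and bystanders:** The white cap and everything visible stood where it had been. The arm hid parts of the top view, so the grid box, knife box and wash bottle were checked there only by the side view. These were checks by eye, not measured.
- **At the end:** The gripper was open and clear of everything.

**What disagreed:**
- The first blue grip landed about 10 mm too high, so I opened and regripped before pulling.
- While gripping, the force readings carried an offset of about 2 N along the tube, so the forces above are that uncertain.
- Between the humps the expected 3.5 N drag on the blue cap hardly showed in the readings.

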